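# Dock the paint tray

## Robot

A 6-joint arm with a two-finger parallel gripper is mounted at the origin on a cart in front of the work surface, level with it; the furniture and walls round the work are solid. World frame = base frame: x ahead of the robot, y to its left, z up, the work surface at z = 0. Lengths are in mm, angles in rad, forces in N, time in s.
With the tool pointing down it reaches from about 350 to 975 mm from the base axis. Payload 17.4 kg.
Tool frame: the origin (TCP) lies where the fingers leave the gripper's body, on its centre line; the fingertips stand 73 mm ahead of it and the grasp point (between the pads) lies 54 mm ahead of it (robot.grasp_offset is the distance from the TCP to the grasp point, in mm); z points along the fingers, y is the line along which they close (so a half turn about z gives the same grasp; the last joint's range is limited). The gripper opens to 85 mm and grips with 20 to 120 N. Pads are 22 mm wide; open, the fingers measure 114 mm over their backs; the gripper's body (76 mm by 85 mm) begins 54 mm behind the grasp point. The pads swing forward as they close: fully open they stand 13 mm farther back than shut.
Start: joints at [-1.154, 0.116, 1.442, -0, 1.584, -0.038], TCP at [296.508, -606.396, 303.903] pointing down, gripper open.
Joint ranges: [-2.83, 2.83], [-0.83, 2.19], [0.07, 2.5], [-1.14, 4.28], [0.01, 3], [-2.97, 2.97]. Speed limits (rad/s): [1.89, 1.89, 2.22, 3.14, 3.14, 3.14].

## Interface

Orientations are given as a unit quaternion [x, y, z, w].
In Python, from bench import robot, snapshot, regions_of, tip_of gives the robot as it stands.
- The arm moves only by the tool apply_moves, never from a script. Its argument "rows" is a list of rows, each an object of numbers: "grip": the gripper's target within -1 to 1 (fully open at 1, half-way at 0, shut at -1); "tx", "ty", "tz": the shift along the tool's x, y, z in cm; "wx", "wy", "wz": the turn, a rotation vector about the tool's x, y, z in degrees. A call has 1 to 12 rows; each row is the pose to reach, as a shift and turn from the pose commanded when the call began, along the tool's axes at that moment; what a row does not reach only later rows make up. A row lasts 1/12 s, in which the tool goes at most 41.7 mm and 7.16 degrees, less where a joint would pass 70% of its speed; a pose out of reach is approached as far as the arm can. A call with a gripper value outside its range is refused whole. The fingers move at their own pace and stop on an object; "force" is the grip in N (left out, the last holds). Time passes only in rows, so rows that repeat a pose let the fingers close. It gives the time, the measured TCP pose, the force, the opening and the grip force at its end, in the units of the state.
- robot.read_state(): the state, without advancing time (a new reading comes with each control period).
- snapshot(name): name is "scene" or "top"; returns a dict with "image" (400x640x3 uint8, red, green, blue), "intrinsics" (3x3 intrinsics, pixels), "origin" and "orientation" of the camera in the world. Camera axes: x right, y down, z forward; pixel columns grow to the right and rows downward; lengths in mm; the calibration is good to about 2 mm. A picture is of the moment at which its call begins. There is no depth.
- robot.close_job(): hands the job in; it is judged then, once.
Trained networks look in a picture, given as the dict that the camera call returned (one of the last four; its "shot" number tells which), for a name from the list of things; names that differ only in an ending like _2 or _b are one class to them, and where a whole thing is asked for, a point or a joint stands for the part that bears it (a point fixed in the world has none). Each returns a list of dicts, best first, with "conf" (0 to 1); they miss things now and then, are a little off and sometimes report something else, mostly with a low value. They report only what shows in the picture. A call takes as long as a camera call. They do not tell look-alikes from the thing itself.
- regions_of(name, picture): "pixels" (400x640 bool, what is visible of it) and "position" ([column, row] as shares, 0 to 1, of the picture: columns of its width, rows of its height, amid what is visible of it).
- tip_of(name, picture): "position" ([column, row] as shares, 0 to 1, of the picture: columns of its width, rows of its height: a listed point, or the origin of a listed thing).
The state is a dict: "time_s": time; "joints": joint angles; "qvel": joint speeds; "effort": joint torques, N m; "tool_pos": TCP position; "ee_rot": TCP orientation; "contact_force": force on the tool from outside, world axes, zero at the start; "wrist_torque": the same for the moment, N m; "opening": finger opening in mm; "grasp_force": force on a finger pad.
Only numpy, scipy, OpenCV 4.12 (cv2) and the standard library are available. Lean on these libraries where they do the work, as an engineer would, in place of code of your own. Each camera call takes 0.05 s, during which the arm holds its last target. There are 200 camera calls.

## Task

Slide the wooden tray that carries the red and the blue paint pot along the bench into the empty slotted holder, all the way in to its back stop, and let go of it; the pots must stay standing in their pockets. Leave the other tray, with the thread spool, where it is in its holder.

Things in the scene. Friction and masses are not known exactly. Their poses are not given: they have to be found in the camera images.
- paint_tray: The tray to move, loaded with both pots: light wood plate 90 mm (x) by 100 mm (y), rims and pocket ribs 12 mm high, floor 5 mm thick, 0.1 to 0.2 kg, lying on the bench (z = 0) in front of the holders; slides easily. Origin: centre of its underside; x points from the handle (nearer the robot) to the leading edge at x = +45 mm; z up.
- paint_tray_handle (a point): Grip point in the middle of the paint tray's dark upright fin handle, at x = -72, y = 0, z = 28 mm of the tray, axes as the tray's. The fin is 12 mm thick (y), 45 mm long (x = -90 to -45 mm of the tray), its top 41 mm above the bench; free space beside it.
- empty_holder: The holder with nothing in it, left or right of the full one, fixed: two wooden side rails joined by a back stop, no floor, open in front (-x). 95 x 145 mm, 27 mm high. Origin on the bench; x points inward; back stop's inner face at x = +45 mm. A tray fully home has its origin and axes on the holder's, its handle sticking out in front.
- empty_holder_mouth (a point): Middle of the empty holder's entrance, on the bench at x = -41 mm of the holder, axes as the holder's. Guide wings flare here to 130 mm; from x = -20 mm inward the rails stand 112 mm apart (tray: 100) and aluminium strips overhang both tray edges from 22 mm above the bench, 80 mm between them.
- full_holder: Identical fixed holder that already contains the spool tray. Same size, origin and axes.
- red_pot: Red paint pot, 32 mm across, 42 mm high, 30 g, loose in the paint tray's pocket nearer the leading edge. Origin: centre of its underside, z up.
- blue_pot: Blue paint pot, same size, loose in the pocket nearer the handle. Origin: centre of its underside, z up.
- spool_tray: Bystander: tray of the same shape as the paint tray (same origin and axes), carrying a wooden thread spool, 34 mm across and 36 mm high, lying home in the full holder.
Mind the look-alikes: they are no part of the job. There is more than one size of the red_pot; the job needs the larger.

How it is judged:
By the outcome, as a careful person would: the job done as asked, in the order asked, and still so for the second after the job is handed in, with the robot touching nothing.
It also fails if it takes over 40 s, if anything falls off the work surface, if the arm or the gripper's body presses on something with over 40 N, if the wrist force passes 120 N, or if a joint passes its speed limit or range.

## Working session

There is one attempt and no reset: what is moved stays moved. The work goes in short steps, Python scripts to look and compute and a tool call to move; the robot and the scene stay as the last step left them, time stands still between calls to the robot, and variables do not carry over. Pictures are saved under pics/ and viewed, at most 10 in all, crops included, and the job is handed in when it is done.

Besides the shell and the picture viewer there is one more tool, called after "Call:" as a command line: name --argument value ..., lists and objects as JSON in quotes. apply_moves: Moves the arm, as the interface text tells. Its arguments: {"type":"object","properties":{"rows":{"type":"array"},"force":{"type":"number"}},"required":["rows"]}

```bash
mkdir -p pics; cat > h.py <<'E'
import numpy as np,cv2
from scipy.spatial.transform import Rotation as R
from bench import robot,snapshot,regions_of,tip_of
def ray(s,p):
    K=np.array(s["intrinsics"]);d=np.linalg.inv(K)@[p[0],p[1],1.]
    return np.array(s["origin"]),R.from_quat(s["orientation"]).as_matrix()@d if len(np.ravel(s["orientation"]))==4 else np.array(s["orientation"])@d
def at_z(s,p,z):
    o,d=ray(s,p);return o+d*(z-o[2])/d[2]
def proj(s,P):
    q=s["orientation"];M=R.from_quat(q).as_matrix() if len(np.ravel(q))==4 else np.array(q)
    c=M.T@(np.array(P)-s["origin"]);u=np.array(s["intrinsics"])@c;return u[:2]/u[2]
def save(s,n):cv2.imwrite("pics/"+n,s["image"][:,:,::-1])
E
python3 - <<'E'
from h import *
Z=dict(paint_tray=0,paint_tray_handle=28,empty_holder=0,empty_holder_mouth=0,full_holder=0,red_pot=5,blue_pot=5,spool_tray=0)
for n in("top","scene"):
    s=snapshot(n);save(s,n+"0.png");print(n,s["origin"],s["orientation"])
    for k,z in Z.items():
        for r in tip_of(k,s)[:3]:
            p=np.array(r["position"])*[640,400];print(k,round(r["conf"],2),p.round(1),at_z(s,p,z).round(1))
st=robot.read_state();print(st["tool_pos"],st["ee_rot"],st["opening"],R.from_quat(st["ee_rot"]).as_matrix().round(3))
E
```

```text
top [ 481.74403882 -242.78526341  916.49603213] [-0.70070635  0.71247442 -0.02828364  0.02430729]
paint_tray 0.62 [338.1 210.3] [ 509.2 -279.8    0. ]
paint_tray_handle 0.56 [343.6 251.5] [ 437.2 -286.8   28. ]
red_pot 0.54 [335.  196.7] [ 533.5 -274.5    5. ]
red_pot 0.53 [400.  214.9] [ 499.1 -389.6    5. ]
blue_pot 0.71 [343.  220.4] [ 491.  -287.9    5. ]
blue_pot 0.49 [339.  210.2] [ 509.3 -281.2    5. ]
spool_tray 0.75 [363.6 124. ] [ 664.8 -329.     0. ]
scene [ -25.4552108  -719.92189466  439.90400855] [ 0.7789091  -0.3612066   0.22252876 -0.46185642]
paint_tray 0.97 [315.7 242.8] [ 495.9 -290.7    0. ]
paint_tray_handle 0.97 [291.9 247. ] [ 426.8 -296.2   28. ]
empty_holder 0.78 [310.5 186.2] [ 669.2 -130.4    0. ]
empty_holder_mouth 0.66 [300.5 191.2] [ 634.9 -130.2   -0. ]
red_pot 0.78 [362.1 264.7] [ 489.6 -396.7    5. ]
red_pot 0.68 [318.5 230.6] [ 525.5 -272.8    5. ]
blue_pot 0.66 [310.7 241.8] [ 486.6 -286.7    5. ]
spool_tray 0.8 [380.  215.6] [ 658.2 -324.6    0. ]
[ 296.52249092 -606.38972525  303.90762146] [9.74254786e-01 2.25449801e-01 9.27968660e-06 7.19319156e-06] 85.52800553811618 [[ 0.898  0.439  0.   ]
 [ 0.439 -0.898 -0.   ]
 [ 0.     0.    -1.   ]]
```

View pics/top0.png

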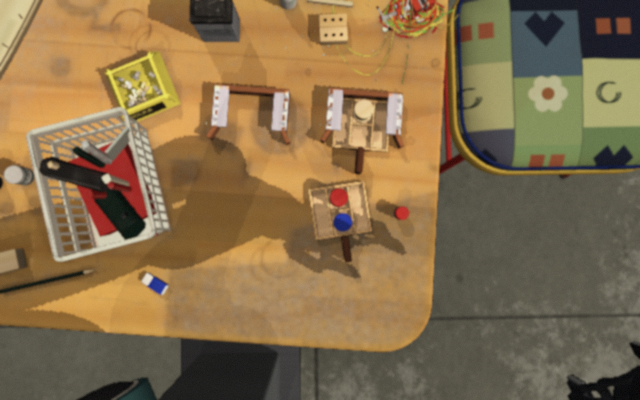

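View pics/scene0.png

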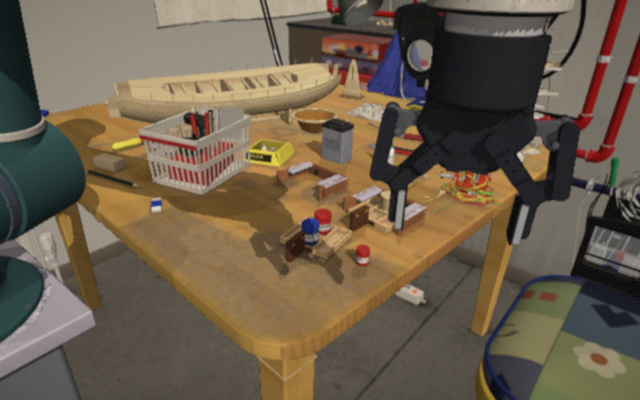

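The tray with both pots is at (340,212) in the top view, with its red pot at (339,197). The lone red pot at (401,213) is smaller and stands on the bench, so it is the look-alike. The empty holder is at (250,110) and the full one at (363,120). I'll confirm this in an enlarged crop with the model outlines overlaid.

```bash
python3 - <<'E'
from h import *
s=snapshot("top")
for k in("empty_holder","full_holder","paint_tray","red_pot","blue_pot","spool_tray"):
    for r in regions_of(k,s)[:3]:
        m=r["pixels"].astype(np.uint8);b=cv2.boundingRect(m);(c,w,a)=cv2.minAreaRect(cv2.findNonZero(m))
        print(k,round(r["conf"],2),int(m.sum()),b,np.round(c,1),np.round(w,1),round(a,1))
f=4;x0,y0=205,78
im=cv2.resize(s["image"][y0:228+y0-80,x0:x0+200],None,fx=f,fy=f,interpolation=cv2.INTER_CUBIC)
# separate crops: holder and tray side by side
A=cv2.resize(s["image"][75:150,200:300],None,fx=4,fy=4,interpolation=cv2.INTER_CUBIC)
B=cv2.resize(s["image"][170:270,290:415],None,fx=4*.8,fy=4*.8,interpolation=cv2.INTER_CUBIC)
C=np.zeros((max(A.shape[0],B.shape[0]),800,3),np.uint8);C[:A.shape[0],:400]=A;C[:B.shape[0],400:]=B
cv2.imwrite("pics/crop0.png",C[:,:,::-1])
E
```

```text
empty_holder 0.7 1845 (208, 83, 82, 61) [250.2 112.7] [81.5 55.7] 3.8
full_holder 0.64 1676 (321, 89, 83, 59) [363.7 117.1] [82.2 55.1] 3.8
paint_tray 0.79 2507 (309, 181, 62, 81) [342.  222.8] [77.4 57.2] 81.4
red_pot 0.72 250 (330, 189, 17, 18) [338.  197.5] [17. 16.] 90.0
red_pot 0.63 138 (395, 207, 14, 12) [401.5 212.5] [11. 13.] 90.0
blue_pot 0.6 239 (334, 213, 17, 18) [342.  221.5] [17. 16.] 90.0
spool_tray 0.56 2341 (332, 97, 57, 77) [360.9 135.6] [56.4 75.2] 5.7
```

View pics/crop0.png

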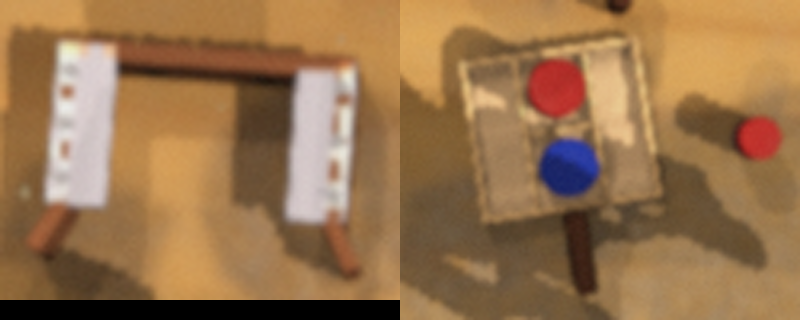

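The crop confirms it. The red pot in the tray is clearly larger than the lone one at right (image 401,213), and the empty holder has nothing in it. Next I'll fit poses from the corners.

```bash
python3 - <<'E'
from h import *
from scipy.optimize import least_squares
s=snapshot("top")
A=lambda c:((np.array(c)+.5)/4-.5)+[200,75]
B=lambda c:((np.array(c)-[400,0]+.5)/3.2-.5)+[290,170]
def fit(M,P,g):
    def f(v):
        Rz=R.from_euler("z",v[2]).as_matrix()
        return np.ravel([proj(s,Rz@np.array(m)+[v[0],v[1],0])-p for m,p in zip(M,P)])
    r=least_squares(f,g);print(r.x[:2].round(1),np.degrees(r.x[2]).round(2),r.fun.round(1));return r.x
t=fit([(45,50,12),(45,-50,12),(-45,-50,12),(-45,50,12),(-90,0,41)],[B(p) for p in[(461,60),(637,38),(663,197),(484,222),(587,290)]],[505,-280,0])
for z in(24,27):
  # strip corners inner front, outer front
  h=fit([(-20,40,z),(-20,-40,z),(-20,72.5,z),(-20,-72.5,z)],[A(p) for p in[(107,207),(287,220),(47,203),(347,222)]],[670,-130,0])
for c,z in[((107,207),24),((117,43),24),((287,220),24),((297,68),24),((47,203),27),((57,40),27),((355,62),27),((347,222),27),((205,42),27),((205,72),27)]:print(c,at_z(s,A(c),z).round(1))
a=at_z(s,[338,197.5],40);b=at_z(s,[342,221.5],40);print("pots",a,b)
for p in [(-72,0,28)]:print("handle",R.from_euler("z",t[2]).as_matrix()@p+[t[0],t[1],0])
E
```

```text
[ 510.1 -282.7] 7.02 [-0.2 -0.1  0.6 -1.  -0.1 -0.2 -0.4 -0.1  0.2  1.3]
[ 676.3 -126. ] -4.75 [-0.1 -0.   0.2 -0.3 -3.6 -0.2  3.6  0.5]
[ 675.7 -126.4] -4.75 [-0.2 -0.   0.2 -0.3 -3.7 -0.2  3.7  0.5]
(107, 207) [659.6 -84.8  24. ]
(117, 43) [733.1 -89.4  24. ]
(287, 220) [ 652.6 -164.    24. ]
(297, 68) [ 720.6 -169.1   24. ]
(47, 203) [661.2 -59.   27. ]
(57, 40) [734.  -63.5  27. ]
(355, 62) [ 722.1 -194.9   27. ]
(347, 222) [ 650.7 -190.6   27. ]
(205, 42) [ 732.1 -128.8   27. ]
(205, 72) [ 718.6 -128.7   27. ]
pots [ 529.99756311 -278.39756623   40.        ] [ 488.82738723 -284.43527965   40.        ]
handle [ 438.61621711 -291.4768234    28.        ]
```

Call:
apply_moves --rows '[{"tx":13,"ty":-11,"tz":0,"wz":10,"grip":0},{"tx":26.6,"ty":-22,"tz":6,"wz":19,"grip":0},{"tx":26.6,"ty":-22,"tz":10,"wz":19,"grip":0},{"tx":26.6,"ty":-22,"tz":12.4,"wz":19,"grip":0},{"tx":26.6,"ty":-22,"tz":12.4,"wz":19,"grip":0},{"tx":26.6,"ty":-22,"tz":12.4,"wz":19,"grip":0},{"tx":26.6,"ty":-22,"tz":12.4,"wz":19,"grip":0},{"tx":26.6,"ty":-22,"tz":12.4,"wz":19,"grip":0},{"tx":26.6,"ty":-22,"tz":12.4,"wz":19,"grip":0},{"tx":26.6,"ty":-22,"tz":12.4,"wz":19,"grip":0},{"tx":26.6,"ty":-22,"tz":12.4,"wz":19,"grip":0},{"tx":26.6,"ty":-22,"tz":12.4,"wz":19,"grip":0}]' --force 40

```text
invalid input
```

```bash
cat >> h.py <<'E'
def goal(xyz,yaw):
    st=robot.read_state();M=R.from_quat(st["ee_rot"]).as_matrix();p=np.array(st["tool_pos"])
    cur=np.degrees(np.arctan2(M[1,0],M[0,0]))
    print("t",st["time_s"],"pos",p.round(1),"yaw",cur.round(2),"open",round(st["opening"],1),"F",np.round(st["contact_force"],1),"T",np.round(st["wrist_torque"],2))
    print("move cm",(M.T@(np.array(xyz)-p)/10).round(2),"wz",round(cur-yaw,2))
E
python3 - <<'E'
from h import *
goal([438.6,-291.5,80],7)
s=snapshot("scene");save(s,"scene1.png")
for x in(tip_of("paint_tray_handle",s)[:1]):print(np.array(x["position"])*[640,400])
print("expected handle px",proj(s,[438.6,-291.5,28]), "end",proj(s,[420.7,-293.7,41]))
im=cv2.resize(s["image"][130:300,230:430],None,fx=3.5,fy=3.5,interpolation=cv2.INTER_CUBIC)
cv2.imwrite("pics/c1.png",im[:,:,::-1])
E
```

```text
t 1.3 pos [ 296.5 -606.4  303.9] yaw 26.05 open 85.2 F [0.2 0.1 0.1] T [-0.01  0.   -0.01]
move cm [ 26.6  -22.05  22.39] wz 19.05
[291.776 243.52 ]
expected handle px [294.57875138 243.0694936 ] end [288.17722722 241.42283958]
```

View pics/c1.png

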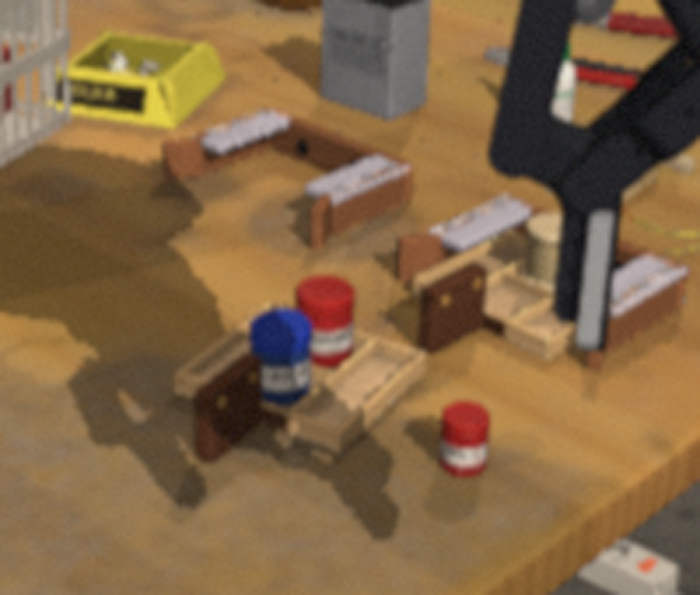

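The call was refused, so the arm hasn't moved. The crop shows the fin at image (296,247), as predicted. I'll resend with every field filled in.

Call:
apply_moves --rows '[{"grip":0,"tx":13,"ty":-11,"tz":0,"wx":0,"wy":0,"wz":10},{"grip":0,"tx":26.6,"ty":-22,"tz":6,"wx":0,"wy":0,"wz":19},{"grip":0,"tx":26.6,"ty":-22,"tz":10,"wx":0,"wy":0,"wz":19},{"grip":0,"tx":26.6,"ty":-22,"tz":12.4,"wx":0,"wy":0,"wz":19},{"grip":0,"tx":26.6,"ty":-22,"tz":12.4,"wx":0,"wy":0,"wz":19},{"grip":0,"tx":26.6,"ty":-22,"tz":12.4,"wx":0,"wy":0,"wz":19},{"grip":0,"tx":26.6,"ty":-22,"tz":12.4,"wx":0,"wy":0,"wz":19},{"grip":0,"tx":26.6,"ty":-22,"tz":12.4,"wx":0,"wy":0,"wz":19},{"grip":0,"tx":26.6,"ty":-22,"tz":12.4,"wx":0,"wy":0,"wz":19},{"grip":0,"tx":26.6,"ty":-22,"tz":12.4,"wx":0,"wy":0,"wz":19},{"grip":0,"tx":26.6,"ty":-22,"tz":12.4,"wx":0,"wy":0,"wz":19},{"grip":0,"tx":26.6,"ty":-22,"tz":12.4,"wx":0,"wy":0,"wz":19}]' --force 40

```text
time_s: 2.4
tool_pos: [439.0, -292.2, 180.5]
ee_rot: [0.998, 0.062, 0.0, 0.0]
contact_force: [-0.3, -1.0, -0.2]
opening: 42.6
grasp_force: 0.0
```

```bash
python3 - <<'E'
from h import *
goal([438.6,-291.5,81],7)
E
```

```text
t 2.4 pos [ 439.  -292.2  180.5] yaw 7.09 open 42.6 F [-0.3 -1.  -0.2] T [ 0.02  0.03 -0.04]
move cm [-0.03 -0.08  9.95] wz 0.09
```

Now I'll descend over the fin, stopping part way down to look.

Call:
apply_moves --rows '[{"grip":0,"tx":0,"ty":0,"tz":2,"wx":0,"wy":0,"wz":0},{"grip":0,"tx":0,"ty":0,"tz":4,"wx":0,"wy":0,"wz":0},{"grip":0,"tx":0,"ty":0,"tz":5.5,"wx":0,"wy":0,"wz":0},{"grip":0,"tx":0,"ty":0,"tz":5.5,"wx":0,"wy":0,"wz":0},{"grip":0,"tx":0,"ty":0,"tz":5.5,"wx":0,"wy":0,"wz":0}]'

```text
time_s: 2.82
tool_pos: [438.5, -292.9, 125.2]
ee_rot: [0.998, 0.061, -0.0, -0.0]
contact_force: [-1.2, -0.4, 0.4]
opening: 42.6
grasp_force: 0.0
```

```bash
python3 - <<'E'
from h import *
goal([438.6,-291.5,81],7)
s=snapshot("scene")
im=cv2.resize(s["image"][170:290,230:380],None,fx=5,fy=5,interpolation=cv2.INTER_CUBIC)
cv2.imwrite("pics/c2.png",im[:,:,::-1])
E
```

```text
t 2.8167 pos [ 438.5 -292.9  125.2] yaw 6.98 open 42.6 F [-1.2 -0.4  0.4] T [-0.03 -0.01 -0.01]
move cm [ 0.03 -0.13  4.42] wz -0.02
```

View pics/c2.png

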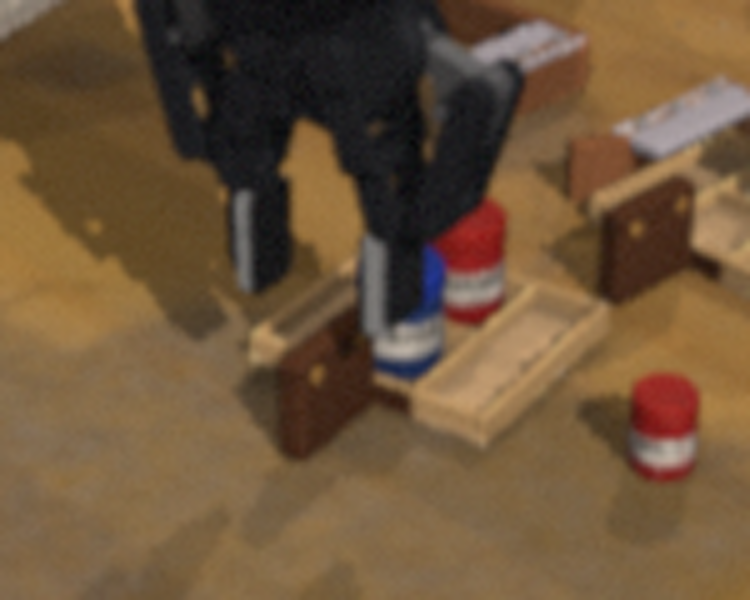

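The fingers straddle the fin: the tips are at crop (260,285) and (385,335), with the fin top centre at (325,330). I'll go down and close.

Call:
apply_moves --rows '[{"grip":0,"tx":0,"ty":-0.05,"tz":1.5,"wx":0,"wy":0,"wz":0},{"grip":0,"tx":0,"ty":-0.1,"tz":3,"wx":0,"wy":0,"wz":0},{"grip":0,"tx":0,"ty":-0.1,"tz":4.4,"wx":0,"wy":0,"wz":0},{"grip":0,"tx":0,"ty":-0.1,"tz":4.4,"wx":0,"wy":0,"wz":0},{"grip":-0.4,"tx":0,"ty":-0.1,"tz":4.4,"wx":0,"wy":0,"wz":0},{"grip":-0.6,"tx":0,"ty":-0.1,"tz":4.4,"wx":0,"wy":0,"wz":0},{"grip":-1,"tx":0,"ty":-0.1,"tz":4.4,"wx":0,"wy":0,"wz":0},{"grip":-1,"tx":0,"ty":-0.1,"tz":4.4,"wx":0,"wy":0,"wz":0},{"grip":-1,"tx":0,"ty":-0.1,"tz":4.4,"wx":0,"wy":0,"wz":0},{"grip":-1,"tx":0,"ty":-0.1,"tz":4.4,"wx":0,"wy":0,"wz":0}]' --force 40

```text
time_s: 3.7
tool_pos: [439.3, -291.4, 82.7]
ee_rot: [0.998, 0.062, 0.001, 0.001]
contact_force: [-2.4, 0.4, 6.7]
opening: 11.4
grasp_force: 38.9
```

```bash
python3 - <<'E'
from h import *
# approach pose: tray origin 110 mm before home on the holder axis
o=np.array([675.5,-126,0]);u=np.array([np.cos(np.radians(-4)),np.sin(np.radians(-4)),0])
goal(o+u*(-72-110)+[0,0,81],-4)
s=snapshot("top");save(s,"top2.png")
E
```

```text
t 3.7 pos [ 439.3 -291.4   82.7] yaw 7.06 open 11.4 F [-2.4  0.4  6.7] T [0.21 0.16 0.05]
move cm [  7.61 -17.     0.15] wz 11.06
```

Gripped at 11.4 mm, 39 N. I'll slide sideways to line up with the holder, easing the small downward press.

Call:
apply_moves --rows '[{"grip":-1,"tx":0.1,"ty":-0.2,"tz":-0.1,"wx":0,"wy":0,"wz":0.2},{"grip":-1,"tx":0.3,"ty":-0.6,"tz":-0.1,"wx":0,"wy":0,"wz":0.5},{"grip":-1,"tx":0.6,"ty":-1.2,"tz":-0.1,"wx":0,"wy":0,"wz":1},{"grip":-1,"tx":0.9,"ty":-2.0,"tz":-0.1,"wx":0,"wy":0,"wz":1.5},{"grip":-1,"tx":1.3,"ty":-2.9,"tz":-0.1,"wx":0,"wy":0,"wz":2},{"grip":-1,"tx":1.7,"ty":-3.8,"tz":-0.1,"wx":0,"wy":0,"wz":2.5},{"grip":-1,"tx":2.1,"ty":-4.7,"tz":-0.1,"wx":0,"wy":0,"wz":3},{"grip":-1,"tx":2.5,"ty":-5.6,"tz":-0.1,"wx":0,"wy":0,"wz":3.5},{"grip":-1,"tx":2.9,"ty":-6.4,"tz":-0.1,"wx":0,"wy":0,"wz":4},{"grip":-1,"tx":3.2,"ty":-7.1,"tz":-0.1,"wx":0,"wy":0,"wz":4.5},{"grip":-1,"tx":3.4,"ty":-7.6,"tz":-0.1,"wx":0,"wy":0,"wz":5},{"grip":-1,"tx":3.5,"ty":-8.0,"tz":-0.1,"wx":0,"wy":0,"wz":5}]'

```text
time_s: 4.75
tool_pos: [464.3, -206.5, 82.6]
ee_rot: [1.0, 0.018, 0.001, 0.001]
contact_force: [-0.2, -5.5, 5.0]
opening: 11.5
grasp_force: 39.9
```

```bash
python3 - <<'E'
from h import *
o=np.array([675.5,-126,0]);u=np.array([np.cos(np.radians(-4)),np.sin(np.radians(-4)),0])
goal(o+u*(-72-110)+[0,0,82],-4)
s=snapshot("top")
for k,z in(("red_pot",42),("blue_pot",42)):
    for r in regions_of(k,s)[:2]:
        m=r["pixels"].astype(np.uint8);c=cv2.minAreaRect(cv2.findNonZero(m));print(k,int(m.sum()),at_z(s,c[0],z).round(1))
E
```

```text
t 4.75 pos [ 464.3 -206.5   82.6] yaw 2.03 open 11.5 F [-0.2 -5.5  5. ] T [-0.73 -0.05 -0.19]
move cm [ 3.3  -9.21  0.06] wz 6.03
red_pot 1865 [ 678.5 -127.7   42. ]
red_pot 301 [ 557.7 -204.3   42. ]
```

Call:
apply_moves --rows '[{"grip":-1,"tx":0.1,"ty":-0.3,"tz":-0.1,"wx":0,"wy":0,"wz":0.2},{"grip":-1,"tx":0.3,"ty":-0.9,"tz":-0.1,"wx":0,"wy":0,"wz":0.6},{"grip":-1,"tx":0.6,"ty":-1.7,"tz":-0.1,"wx":0,"wy":0,"wz":1.2},{"grip":-1,"tx":1.0,"ty":-2.7,"tz":-0.1,"wx":0,"wy":0,"wz":1.8},{"grip":-1,"tx":1.4,"ty":-3.8,"tz":-0.1,"wx":0,"wy":0,"wz":2.5},{"grip":-1,"tx":1.8,"ty":-4.9,"tz":-0.1,"wx":0,"wy":0,"wz":3.2},{"grip":-1,"tx":2.2,"ty":-6.0,"tz":-0.1,"wx":0,"wy":0,"wz":4},{"grip":-1,"tx":2.6,"ty":-7.1,"tz":-0.1,"wx":0,"wy":0,"wz":4.8},{"grip":-1,"tx":2.9,"ty":-8.1,"tz":-0.1,"wx":0,"wy":0,"wz":5.4},{"grip":-1,"tx":3.2,"ty":-8.8,"tz":-0.1,"wx":0,"wy":0,"wz":5.8},{"grip":-1,"tx":3.3,"ty":-9.1,"tz":-0.1,"wx":0,"wy":0,"wz":6},{"grip":-1,"tx":3.3,"ty":-9.2,"tz":-0.1,"wx":0,"wy":0,"wz":6}]'

```text
time_s: 5.9
tool_pos: [493.4, -113.4, 82.8]
ee_rot: [0.999, -0.034, -0.0, -0.0]
contact_force: [-0.1, -0.7, -1.1]
opening: 11.3
grasp_force: 39.0
```

```bash
python3 - <<'E'
from h import *
o=np.array([675.5,-126,0]);u=np.array([np.cos(np.radians(-4)),np.sin(np.radians(-4)),0])
goal(o+u*(-72)+[0,0,82],-4)
s=snapshot("top");im=cv2.resize(s["image"][75:235,180:320],None,fx=3.7,fy=3.7,interpolation=cv2.INTER_CUBIC)
cv2.imwrite("pics/c3.png",im[:,:,::-1])
E
```

```text
t 5.9 pos [ 493.4 -113.4   82.8] yaw -3.91 open 11.3 F [-0.1 -0.7 -1.1] T [-0.09 -0.14 -0.1 ]
move cm [1.105e+01 1.000e-02 8.000e-02] wz 0.09
```

View pics/c3.png

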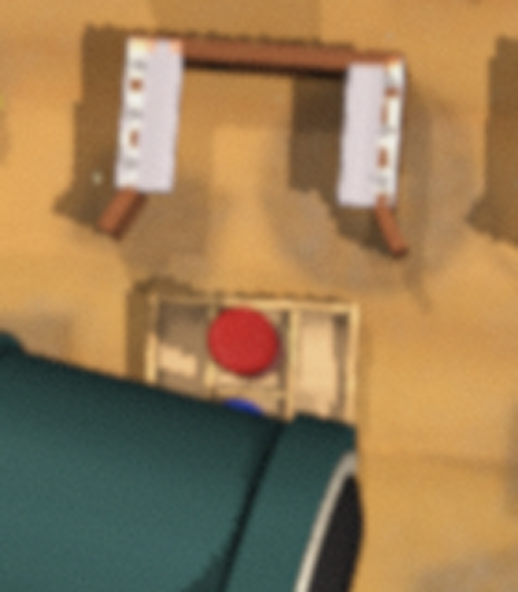

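Tray front corners are at crop (155,293) and (357,302), both pots are in place, and the holder is dead ahead. I'll check the alignment numerically.

```bash
python3 - <<'E'
from h import *
s=snapshot("top")
C=lambda c:((np.array(c)+.5)/3.7-.5)+[180,75]
a=np.radians(-4);u=np.array([np.cos(a),np.sin(a)]);v=np.array([-u[1],u[0]])
for n,c,z in[("tray L",(155,293),12),("tray R",(357,302),12),("tray Rside",(354,415),12),("tray Lside",(150,385),12),("stripL f",(172,190),24),("stripR f",(338,204),24),("stripL b",(182,45),24),("stripR b",(345,65),24),("wingL",(100,228),27),("wingR",(405,250),27)]:
    p=at_z(s,C(c),z)[:2];d=p-[675.5,-126];print(n,p.round(1),"holder frame",(d@u).round(1),(d@v).round(1))
im=s["image"];g=cv2.cvtColor(im,cv2.COLOR_RGB2GRAY)
E
```

```text
tray L [612.7 -73.9] holder frame -66.2 47.6
tray R [ 606.8 -170.9] holder frame -65.4 -49.6
tray Rside [ 552.4 -168.9] holder frame -119.9 -51.4
tray Lside [568.4 -71.4] holder frame -110.7 47.0
stripL f [660.3 -84.3] holder frame -18.0 40.5
stripR f [ 652.3 -163.3] holder frame -20.5 -38.8
stripL b [730.5 -89.3] holder frame 52.3 40.4
stripR b [ 719.6 -167.3] holder frame 46.9 -38.1
wingL [642.  -50.7] holder frame -38.6 72.8
wingR [ 629.2 -195.1] holder frame -41.4 -72.1
```

Call:
apply_moves --rows '[{"grip":-1,"tx":0.2,"ty":-0.1,"tz":0,"wx":0,"wy":0,"wz":0},{"grip":-1,"tx":0.6,"ty":-0.2,"tz":0,"wx":0,"wy":0,"wz":0},{"grip":-1,"tx":1.1,"ty":-0.2,"tz":0,"wx":0,"wy":0,"wz":0},{"grip":-1,"tx":1.7,"ty":-0.2,"tz":0,"wx":0,"wy":0,"wz":0},{"grip":-1,"tx":2.3,"ty":-0.2,"tz":0,"wx":0,"wy":0,"wz":0},{"grip":-1,"tx":2.9,"ty":-0.2,"tz":0,"wx":0,"wy":0,"wz":0},{"grip":-1,"tx":3.5,"ty":-0.2,"tz":0,"wx":0,"wy":0,"wz":0},{"grip":-1,"tx":4.1,"ty":-0.2,"tz":0,"wx":0,"wy":0,"wz":0},{"grip":-1,"tx":4.7,"ty":-0.2,"tz":0,"wx":0,"wy":0,"wz":0},{"grip":-1,"tx":5.2,"ty":-0.2,"tz":0,"wx":0,"wy":0,"wz":0},{"grip":-1,"tx":5.5,"ty":-0.2,"tz":0,"wx":0,"wy":0,"wz":0},{"grip":-1,"tx":5.5,"ty":-0.2,"tz":0,"wx":0,"wy":0,"wz":0}]'

```text
time_s: 7.0
tool_pos: [548.9, -115.9, 82.9]
ee_rot: [0.999, -0.034, 0.0, -0.0]
contact_force: [0.6, -0.5, -0.7]
opening: 11.5
grasp_force: 39.0
```

```bash
python3 - <<'E'
from h import *
o=np.array([675.5,-126,0]);u=np.array([np.cos(np.radians(-4)),np.sin(np.radians(-4)),0])
goal(o+u*(-72)+[0,1,82],-4)
s=snapshot("top");im=cv2.resize(s["image"][75:235,180:320],None,fx=3.7,fy=3.7,interpolation=cv2.INTER_CUBIC)
cv2.imwrite("pics/c4.png",im[:,:,::-1])
E
```

```text
t 7.0 pos [ 548.9 -115.9   82.9] yaw -3.94 open 11.5 F [ 0.6 -0.5 -0.7] T [ 0.02 -0.05  0.05]
move cm [5.5  0.03 0.09] wz 0.06
```

View pics/c4.png

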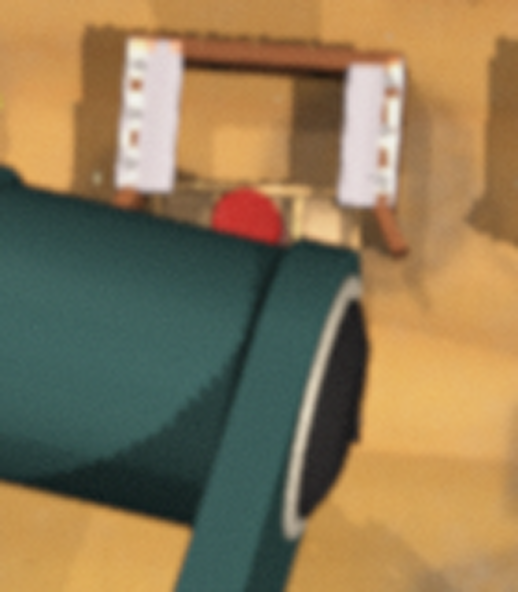

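The leading edge is under both strips, the red pot is upright at (247,215), and there is no side force. I'll continue to just short of the stop.

Call:
apply_moves --rows '[{"grip":-1,"tx":0.2,"ty":0,"tz":0,"wx":0,"wy":0,"wz":0},{"grip":-1,"tx":0.6,"ty":0,"tz":0,"wx":0,"wy":0,"wz":0},{"grip":-1,"tx":1.1,"ty":0,"tz":0,"wx":0,"wy":0,"wz":0},{"grip":-1,"tx":1.6,"ty":0,"tz":0,"wx":0,"wy":0,"wz":0},{"grip":-1,"tx":2.1,"ty":0,"tz":0,"wx":0,"wy":0,"wz":0},{"grip":-1,"tx":2.6,"ty":0,"tz":0,"wx":0,"wy":0,"wz":0},{"grip":-1,"tx":3.1,"ty":0,"tz":0,"wx":0,"wy":0,"wz":0},{"grip":-1,"tx":3.6,"ty":0,"tz":0,"wx":0,"wy":0,"wz":0},{"grip":-1,"tx":4.1,"ty":0,"tz":0,"wx":0,"wy":0,"wz":0},{"grip":-1,"tx":4.5,"ty":0,"tz":0,"wx":0,"wy":0,"wz":0},{"grip":-1,"tx":4.7,"ty":0,"tz":0,"wx":0,"wy":0,"wz":0},{"grip":-1,"tx":4.7,"ty":0,"tz":0,"wx":0,"wy":0,"wz":0}]'

```text
time_s: 8.05
tool_pos: [595.6, -119.1, 82.8]
ee_rot: [0.999, -0.034, 0.0, 0.0]
contact_force: [1.1, -0.2, -0.9]
opening: 11.3
grasp_force: 39.0
```

Call:
apply_moves --rows '[{"grip":-1,"tx":0.1,"ty":0,"tz":0,"wx":0,"wy":0,"wz":0},{"grip":-1,"tx":0.2,"ty":0,"tz":0,"wx":0,"wy":0,"wz":0},{"grip":-1,"tx":0.3,"ty":0,"tz":0,"wx":0,"wy":0,"wz":0},{"grip":-1,"tx":0.4,"ty":0,"tz":0,"wx":0,"wy":0,"wz":0},{"grip":-1,"tx":0.5,"ty":0,"tz":0,"wx":0,"wy":0,"wz":0},{"grip":-1,"tx":0.5,"ty":0,"tz":0,"wx":0,"wy":0,"wz":0}]'

```text
time_s: 8.55
tool_pos: [600.3, -119.5, 82.9]
ee_rot: [0.999, -0.034, 0.0, 0.0]
contact_force: [-0.0, 0.2, -1.6]
opening: 11.3
grasp_force: 39.0
```

Not at the stop yet, so I'll creep on until it shows in the force.

Call:
apply_moves --rows '[{"grip":-1,"tx":0.1,"ty":0,"tz":0,"wx":0,"wy":0,"wz":0},{"grip":-1,"tx":0.2,"ty":0,"tz":0,"wx":0,"wy":0,"wz":0},{"grip":-1,"tx":0.3,"ty":0,"tz":0,"wx":0,"wy":0,"wz":0},{"grip":-1,"tx":0.3,"ty":0,"tz":0,"wx":0,"wy":0,"wz":0}]'

```text
time_s: 8.88
tool_pos: [603.4, -119.7, 82.9]
ee_rot: [0.999, -0.034, 0.0, 0.0]
contact_force: [0.4, -0.3, -0.7]
opening: 11.6
grasp_force: 39.0
```

Call:
apply_moves --rows '[{"grip":-1,"tx":0.1,"ty":0,"tz":0,"wx":0,"wy":0,"wz":0},{"grip":-1,"tx":0.2,"ty":0,"tz":0,"wx":0,"wy":0,"wz":0},{"grip":-1,"tx":0.2,"ty":0,"tz":0,"wx":0,"wy":0,"wz":0}]'

```text
time_s: 9.13
tool_pos: [604.4, -119.6, 82.7]
ee_rot: [0.999, -0.034, -0.001, -0.0]
contact_force: [-10.0, 2.1, 3.7]
opening: 11.6
grasp_force: 39.7
```

Call:
apply_moves --rows '[{"grip":-1,"tx":0.1,"ty":0,"tz":0,"wx":0,"wy":0,"wz":0},{"grip":-1,"tx":0.1,"ty":0,"tz":0,"wx":0,"wy":0,"wz":0}]'

```text
time_s: 9.3
tool_pos: [604.8, -119.4, 82.7]
ee_rot: [0.999, -0.034, -0.002, -0.001]
contact_force: [-20.4, 5.3, 9.6]
opening: 11.2
grasp_force: 40.7
```

```bash
python3 - <<'E'
from h import *
goal([604,-119.5,82],-4)
E
```

```text
t 9.3 pos [ 604.8 -119.4   82.7] yaw -3.94 open 11.2 F [-20.4   5.3   9.6] T [ 0.75  2.72 -0.07]
move cm [-0.08  0.01  0.07] wz 0.06
```

It is firmly on the stop with almost no yaw moment. I'll relieve most of the push, open gradually and lift.

Call:
apply_moves --rows '[{"grip":-1,"tx":-0.1,"ty":0,"tz":0,"wx":0,"wy":0,"wz":0},{"grip":-1,"tx":-0.15,"ty":0,"tz":0,"wx":0,"wy":0,"wz":0},{"grip":-0.5,"tx":-0.15,"ty":0,"tz":0,"wx":0,"wy":0,"wz":0},{"grip":-0.3,"tx":-0.15,"ty":0,"tz":0,"wx":0,"wy":0,"wz":0},{"grip":0,"tx":-0.15,"ty":0,"tz":0,"wx":0,"wy":0,"wz":0},{"grip":0,"tx":-0.15,"ty":0,"tz":0,"wx":0,"wy":0,"wz":0},{"grip":0,"tx":-0.15,"ty":0,"tz":0,"wx":0,"wy":0,"wz":0},{"grip":0,"tx":-0.15,"ty":0,"tz":0,"wx":0,"wy":0,"wz":0}]'

```text
time_s: 9.97
tool_pos: [604.7, -119.8, 82.9]
ee_rot: [0.999, -0.034, 0.0, 0.0]
contact_force: [0.2, 0.7, 0.2]
opening: 42.6
grasp_force: 0.0
```

Call:
apply_moves --rows '[{"grip":0,"tx":0,"ty":0,"tz":-1,"wx":0,"wy":0,"wz":0},{"grip":0,"tx":0,"ty":0,"tz":-3,"wx":0,"wy":0,"wz":0},{"grip":0,"tx":0,"ty":0,"tz":-6,"wx":0,"wy":0,"wz":0},{"grip":0,"tx":0,"ty":0,"tz":-9,"wx":0,"wy":0,"wz":0},{"grip":0,"tx":-4,"ty":0,"tz":-12,"wx":0,"wy":0,"wz":0},{"grip":0,"tx":-8,"ty":0,"tz":-12,"wx":0,"wy":0,"wz":0},{"grip":0,"tx":-12,"ty":0,"tz":-12,"wx":0,"wy":0,"wz":0},{"grip":0,"tx":-16,"ty":0,"tz":-12,"wx":0,"wy":0,"wz":0},{"grip":0,"tx":-19,"ty":0,"tz":-12,"wx":0,"wy":0,"wz":0},{"grip":0,"tx":-19,"ty":0,"tz":-12,"wx":0,"wy":0,"wz":0},{"grip":0,"tx":-19,"ty":0,"tz":-12,"wx":0,"wy":0,"wz":0}]'

```text
time_s: 10.88
tool_pos: [414.3, -106.7, 204.4]
ee_rot: [0.999, -0.035, 0.001, 0.0]
contact_force: [-0.1, -0.3, -0.1]
opening: 42.6
grasp_force: 0.0
```

```bash
python3 - <<'E'
from h import *
goal([604,-119.5,82],-4)
t=snapshot("top");s=snapshot("scene")
A=cv2.resize(t["image"][75:215,200:415],None,fx=3.7,fy=3.7,interpolation=cv2.INTER_CUBIC)[:,:800]
cv2.imwrite("pics/c5.png",A[:,:,::-1])
B=cv2.resize(s["image"][140:270,240:400],None,fx=4.5,fy=4.5,interpolation=cv2.INTER_CUBIC)
cv2.imwrite("pics/c6.png",B[:,:,::-1])
E
```

```text
t 10.8833 pos [ 414.3 -106.7  204.4] yaw -3.98 open 42.6 F [-0.1 -0.3 -0.1] T [0.01 0.01 0.02]
move cm [18.98 -0.05 12.29] wz 0.02
```

View pics/c5.png

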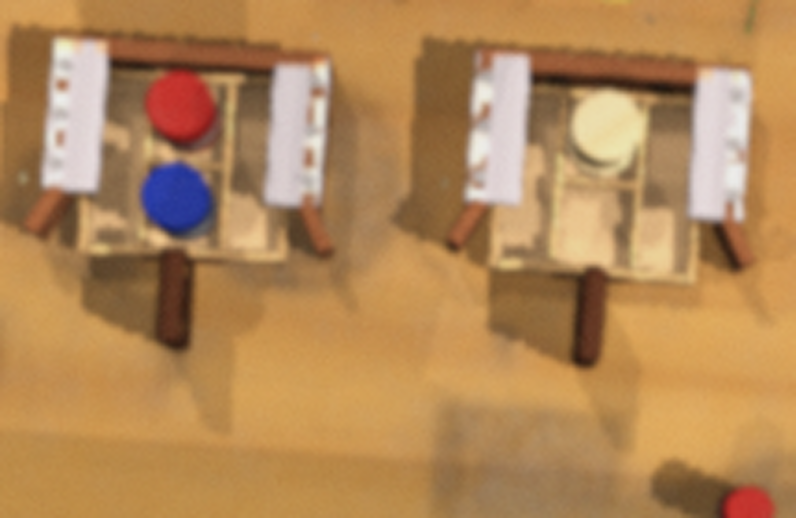

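View pics/c6.png

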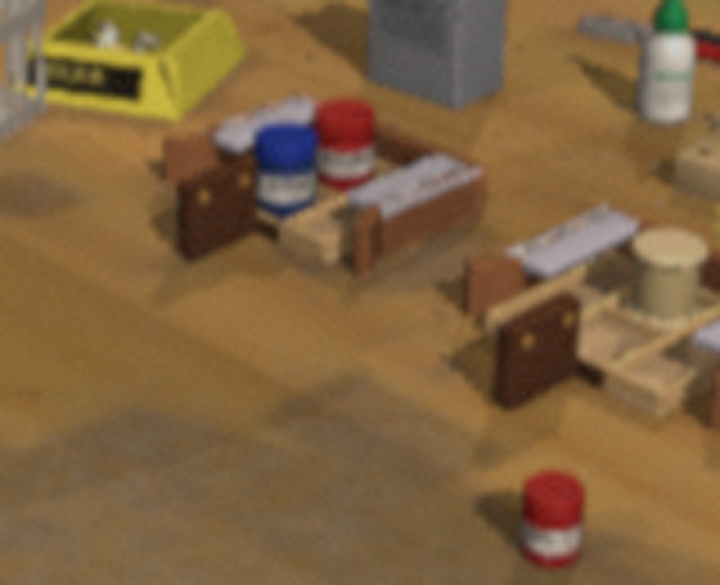

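The tray is home against the back stop, its rear edge about as deep as the spool tray's. Both pots stand in their pockets at top-crop (180,105) and (177,198), the spool tray is undisturbed, and the gripper is clear. Handing in.

```bash
python3 -c "
from bench import robot
print(robot.close_job())"
```

```text
the job is handed in; nothing more can be done
None
```

The paint tray is in the empty holder against its back stop and released, with both pots standing in their pockets; the spool tray wasn't touched, and the job was handed in at about 11 s.

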